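# Chock a row of sample tubes with a locking slide

## Robot

A 6-joint arm with a two-finger parallel gripper is mounted at the origin on the work surface. World frame = base frame: x ahead of the robot, y to its left, z up, the work surface at z = 0. Lengths are in m, angles in rad, forces in N, time in s.
With the tool pointing down it reaches from about 0.35 to 0.975 m from the base axis. Payload 4.9 kg.
Tool frame: the origin (TCP) lies at the very end of the fingers, on their centre line; the grasp point (between the pads) lies 19 mm behind it; z points along the fingers, x is the direction in which the jaws open and shut, and the axes are right-handed (so a half turn about z gives the same grasp; the last joint's range is limited). The gripper opens to 85 mm and grips with 20 to 120 N. Pads are 22 mm wide; open, the fingers measure 114 mm over their backs; the gripper's body (76 mm by 85 mm) begins 54 mm behind the grasp point. The pads swing forward as they close: fully open they stand 13 mm farther back than shut.
Start: joints at [-1.343, 0.053, 1.613, -0, 1.476, -0.119], TCP at [0.212, -0.588, 0.231] pointing down, gripper open.
Joint ranges: [-3.01, 3.01], [-1.01, 2.22], [0.06, 2.58], [-1.02, 4.17], [0.09, 2.62], [-3.14, 3.14]. Speed limits (rad/s): [2.57, 2.57, 3.14, 3.14, 3.14, 3.14].

## Interface

Orientations are given as a rotation vector (axis times angle).
In Python, from station import readout, viewer, ctrl, nets gives the robot as it stands. The module is installed in compiled form; this text tells all that it offers.
- The arm moves only by the tool step_arm, never from a script. Its argument "moves" is a list that holds one entry, the list of rows, each a list of 4 numbers: the shift along the world's x, y, z in cm, then the turn about the world's z in rad. In form: [[[dx, dy, dz, yaw], ...]]. A call has 1 to 10 rows; each row shifts and turns the commanded pose from where the row before left it; what a row does not reach is not made up. A row lasts 1/12 s, in which the tool goes at most 41.7 mm and 7.16 degrees, less where a joint would pass 70% of its speed; a pose out of reach is approached as far as the arm can. A call is refused whole if a number of a shift passes 4.17 or a number of a turn 0.125, either way. A call with a gripper value outside its range is refused whole. "grip" is the closure, from 0 (fully open) to 1 (shut), set as the call begins (left out, the last holds). The fingers move at their own pace and stop on an object; "squeeze" is the grip in N (left out, the last holds). Time passes only in rows, so rows that do not move let the fingers close. It gives the time, the measured TCP pose, the force and the opening at its end, in the units of the state.
- readout.get_obs(): the state, without advancing time (a new reading comes with each control period).
- viewer.get_image(name): name is "side" or "top" or "wrist"; returns the picture (480x640x3 uint8, blue, green, red); there is no depth.
- viewer.calibration(name): a dict with "camera_matrix" (3x3 intrinsics, pixels), "R" (3x3) and "t" (3): a world point X has camera coordinates R X + t. Camera axes: x right, y down, z forward; pixel columns grow to the right and rows downward; lengths in m; the calibration is good to about 2 mm. A picture is of the moment at which its call begins: read the wrist's pose just before it. calibration takes no time and is no camera call; for the wrist camera it gives the pose at the moment of the call.
- ctrl.finish_job(): hands the job in, once; it reports no verdict.
Trained networks look in the newest picture that a camera, given by its name, has taken for a name from the list of things; names that differ only in an ending like _2 or _b are one class to them, and where a whole thing is asked for, a point or a joint stands for the part that bears it (a point fixed in the world has none). Each returns a list of dicts, best first, with "confidence" (0 to 1); they miss things now and then, are a little off and sometimes report something else, mostly with a low value. They report only what shows in the picture. A call takes as long as a camera call. They do not tell look-alikes from the thing itself.
- nets.masks_of(camera, thing): "region" (480x640 bool, what is visible of it) and "box" ([left, top, right, bottom] in pixels, round what is visible of it).
- nets.pinpoint(camera, thing): "at" ([column, row] in pixels: a listed point, or the origin of a listed thing).
The state is a dict: "t": time; "q": joint angles; "dq": joint speeds; "effort": joint torques, N m; "tool_pos": TCP position; "tool_rot": TCP orientation; "contact_force": force on the tool from outside, world axes, zero at the start; "wrist_torque": the same for the moment, N m; "opening": finger opening in m.
Only numpy, scipy, OpenCV 4.12 (cv2) and the standard library are available. Lean on these libraries where they do the work, as an engineer would, in place of code of your own. Each camera call takes 0.05 s, during which the arm holds its last target. There are 200 camera calls.

## Task

Take the sample tube from the green cradle and lay it down (do not drop it) on the grey tray beside the two tubes already lying there, in the gap before the blue sliding chock and parallel to them, caps either way round. Then hold the chock's orange release button down while you slide the chock up to the tubes until the whole row is closed up snugly against the black fence, and let go of the button so that the chock locks there. Leave the pans, caliper, bottle and jar where they are.

Things in the scene. Friction and masses are not known exactly. Their poses are not given: they have to be found in the camera images.
- tray: Grey flat tray, 154 (x) x 326 (y) mm, fixed to the bench. Origin: underside centre, on the bench. Its floor is 8 mm above the bench. The row of tubes runs along tray y; the tubes lie along tray x. A black fence 26 mm high above the floor closes the -y end, its inner face at tray y = -150 mm. Aluminium rails along both sides, inner faces at x = +-72 mm, outer edges at x = +-90 mm, 10 mm high above the floor. The blue chock spans the tray and slides along y on the rails.
- chock (a joint): Slide of the blue chock, in m: 0 = parked farthest from the fence, where its tube-side face is at tray y = +85 mm; it grows as the chock moves to tray -y, towards the fence (face at tray y = 85 mm minus the joint value); stop at 0.150. With three tubes closed up it reads about 0.127. It is clamped by a brake wherever it stands unless the release button is down (by 4 mm or more); then it slides with about 1 to 3 N. Locked, it holds against about 35 N: do not force it.
- chock_face (a point): Centre of the flat upright tube-side face of the blue chock, 12 mm above the chock's underside (21 mm above the bench). Face 136 mm wide, 23 mm high; the chock is 50 mm thick behind it (towards tray +y). In the middle of its front stands a blue thumb ledge, 44 mm wide (x), 8 mm thick (y), its top 55 mm above the bench, directly on the tube side of the button.
- release (a joint): Travel of the orange release button, in m: 0 = up (chock locked), 0.008 = fully down; springs back by itself. Takes about 7 N to start and 9 N fully down.
- release_top (a point): Centre of the flat top of the orange release button on top of the chock, 48 mm above the bench when up. The top is 44 mm (tray x) by 36 mm (tray y). It moves straight down 8 mm. Press it with the closed fingertips; while sliding towards tray -y the fingers may push against the ledge, whose near side is 20 mm from this point towards tray -y and whose top is 7 mm above the button at rest; the tray +y side is open.
- tube_a: Sample tube lying on the tray nearest the fence: pale cylinder 36 mm diameter, 115 mm long, orange flush cap at +x end. Origin in the middle of its axis; x along the axis (it may be rolled about x). About 90 g. Rolls freely when touched.
- tube_b: Second tube lying on the tray, the same kind, between tube_a and the chock.
- tube_c: The loose tube to be added, the same kind, lying in the green cradle with its axis 24 mm above the bench. On the tray floor the axis of a lying tube is 26 mm above the bench.
- cradle: Low green cradle, fixed, 100 (x) x 56 (y) x 6 mm with two 3 mm ridges under the tube, which lies along its x axis. Origin underside centre.
- pan_a: Bystander: steel pan, 72 mm wide, 14 mm high, near the tray. Origin under its centre.
- pan_b: Bystander: steel pan, 72 mm wide, 14 mm high, near the cradle. Origin under its centre.
- caliper: Bystander: caliper, 160 mm long, 10 mm high, lying beyond the tray. Origin under its centre.
- wash_bottle: Bystander: white bottle with red cap, 68 mm wide, 160 mm high. Origin under its centre.
- jar: Bystander: amber jar with white lid, 70 mm wide, 80 mm high. Origin under its centre.
There are look-alikes about, which are no part of the job. Leave any pink or purple look-alike of the tube_c alone.

How it is judged:
By the outcome, as a careful person would: the job done as asked, in the order asked, and still so for the second after the job is handed in, with the robot touching nothing.
It also fails if it takes over 51 s, if anything falls off the work surface, if the arm or the gripper's body presses on something with over 40 N, if the wrist force passes 120 N, or if a joint passes its speed limit or range.

## Working session

There is one attempt and no reset: what is moved stays moved. The work goes in short steps, Python scripts to look and compute and a tool call to move; the robot and the scene stay as the last step left them, time stands still between calls to the robot, and variables do not carry over. Pictures are saved under pics/ and viewed, about 8 in all and at most 12, crops included, and the job is handed in when it is done.

Besides the shell and the picture viewer there is one more tool, called after ">>>" as name(argument=value, ...) on one line, values as JSON. step_arm: Moves the arm, as the interface text tells. Its arguments: {"type":"object","properties":{"moves":{"type":"array","items":{"type":"array","items":{"type":"array","items":{"type":"number"}}}},"grip":{"type":"number"},"squeeze":{"type":"number"}},"required":["moves"]}

```bash
mkdir -p pics; cat > h.py <<'E'
import numpy as np, cv2
from station import readout, viewer, ctrl, nets
def ray(cam,px,z):
    c=viewer.calibration(cam);K=np.array(c["camera_matrix"]);R=np.array(c["R"]);t=np.array(c["t"]).ravel()
    d=R.T@np.linalg.inv(K)@np.array([px[0],px[1],1.]);o=-R.T@t
    return o+d*(z-o[2])/d[2]
def proj(cam,X):
    c=viewer.calibration(cam);p=np.array(c["camera_matrix"])@(np.array(c["R"])@np.array(X)+np.array(c["t"]).ravel());return p[:2]/p[2]
def snap(cam,name):
    im=viewer.get_image(cam);cv2.imwrite(f"pics/{name}.png",im);return im
E
python3 - <<'E'
from h import *
snap("top","top0");snap("side","side0")
Z={"tray":0,"chock_face":.021,"release_top":.048,"tube_a":.026,"tube_c":.024,"cradle":0,"pan_a":0,"caliper":0,"wash_bottle":0,"jar":0}
for k,z in Z.items():
    for d in nets.pinpoint("top",k)[:5]: print(k,round(d["confidence"],2),np.round(d["at"],1),np.round(ray("top",d["at"],z),4))
print(readout.get_obs()["t"])
E
```

```text
tray 0.61 [353.6 245.3] [ 0.5063 -0.1295  0.    ]
chock_face 0.96 [331.6 240.3] [ 0.5179 -0.067   0.021 ]
release_top 0.63 [323.6 239.8] [ 0.5159 -0.0436  0.048 ]
release_top 0.24 [393.1 197.5] [ 0.6319 -0.235   0.048 ]
tube_a 0.87 [256.7 314.6] [0.317  0.1369 0.026 ]
tube_a 0.82 [404.2 247.9] [ 0.4956 -0.2657  0.026 ]
tube_a 0.81 [192.1 331.6] [0.2732 0.3084 0.026 ]
tube_a 0.69 [383.9 248.9] [ 0.493  -0.2098  0.026 ]
tube_a 0.39 [326.6 185.8] [ 0.6697 -0.0545  0.026 ]
tube_c 0.87 [256.7 314.6] [0.317 0.137 0.024]
tube_c 0.82 [404.2 247.9] [ 0.4958 -0.2661  0.024 ]
tube_c 0.81 [192.1 331.6] [0.2731 0.3088 0.024 ]
tube_c 0.69 [383.9 248.9] [ 0.4933 -0.2101  0.024 ]
tube_c 0.39 [326.6 185.8] [ 0.6701 -0.0547  0.024 ]
cradle 0.58 [206.3 273. ] [0.431  0.2776 0.    ]
pan_a 0.9 [234.5 234. ] [0.539  0.2015 0.    ]
pan_a 0.67 [326.1 187.4] [ 0.6709 -0.0546  0.    ]
caliper 0.79 [392.8 203.1] [ 0.6256 -0.2422  0.    ]
caliper 0.49 [324.6 186.4] [ 0.6738 -0.0504  0.    ]
wash_bottle 0.98 [470.5 219.6] [ 0.578  -0.4606  0.    ]
jar 0.69 [129.1 211.3] [0.6036 0.4945 0.    ]
0.6
```

View pics/top0.png

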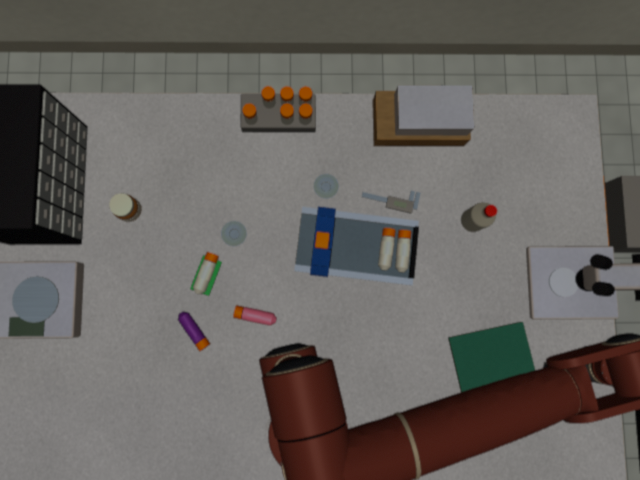

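View pics/side0.png

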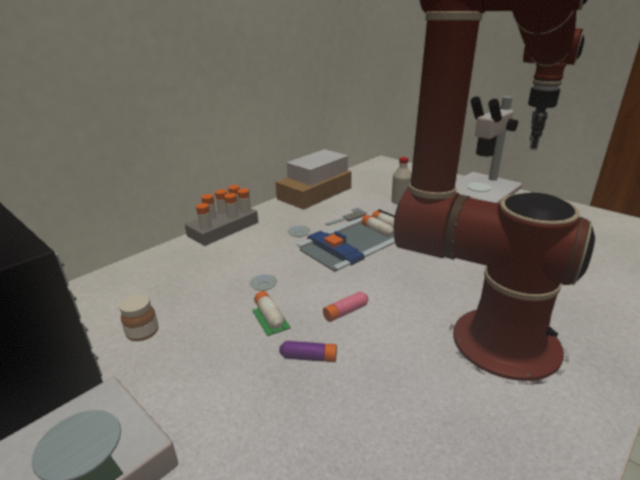

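The top view shows tube_c on the green cradle at about (206,272), cap up. The tray runs from the chock at (322,241) to the fence at (414,250), with the two tubes at (387,249) and (404,250). The pink (255,315) and purple (194,331) tubes are decoys. The side view agrees.

```bash
python3 - <<'E'
from h import *
im=cv2.imread("pics/top0.png")
def rect(m,z,n):
    c=max(cv2.findContours(m.astype(np.uint8),0,2)[0],key=cv2.contourArea)
    b=cv2.boxPoints(cv2.minAreaRect(c)); w=np.array([ray("top",p,z)[:2] for p in b])
    e=w[1]-w[0],w[2]-w[1]; l=max(e,key=np.linalg.norm)
    print(n,"ctr",w.mean(0).round(4),"len",[round(float(np.linalg.norm(x)),4) for x in e],"ang",round(float(np.degrees(np.arctan2(l[1],l[0]))),1))
hsv=cv2.cvtColor(im,cv2.COLOR_BGR2HSV)
viewer.get_image("top")
for th,z in [("tray",.015),("chock_face",.03),("tube_c",.03),("cradle",.005),("release_top",.048)]:
    for d in nets.masks_of("top",th)[:6]:
        if d["confidence"]>.3: rect(d["region"],z,th+str(np.round(d["box"]))+str(round(d["confidence"],2)))
E
```

```text
tube_c[198. 252. 215. 293.]0.89 ctr [0.428  0.2767] len [0.1159, 0.0376] ang -19.5
tube_c[176. 312. 208. 346.]0.69 ctr [0.2772 0.3064] len [0.0366, 0.1139] ang -143.9
tube_c[396. 228. 415. 275.]0.65 ctr [ 0.4871 -0.2604] len [0.1167, 0.0367] ang -5.6
tube_c[375. 228. 396. 270.]0.64 ctr [ 0.4927 -0.2159] len [0.1174, 0.0406] ang -10.7
tube_c[233. 302. 276. 327.]0.56 ctr [0.3143 0.1436] len [0.0365, 0.1157] ang -104.3
cradle[206. 262. 220. 293.]0.48 ctr [0.4152 0.2597] len [0.0953, 0.0162] ang -20.5
release_top[316. 231. 328. 247.]0.65 ctr [ 0.5154 -0.0379] len [0.0352, 0.0435] ang 179.4
release_top[364. 190. 422. 211.]0.44 ctr [ 0.6176 -0.2318] len [0.1568, 0.0581] ang -86.4
```

>>> step_arm(moves=[[[0.5, 4, 1, 0], [0.5, 4, 1, 0], [0.5, 4, 1, 0], [0.5, 4, 1, 0], [0.5, 4, 1, 0], [0.5, 4, 1, 0], [0.5, 4, 0, 0], [0.5, 4, 0, 0], [0.5, 4, 0, 0], [0.5, 4, 0, 0]]])

```text
t: 1.73
tool_pos: [0.2621, -0.1861, 0.2914]
tool_rot: [2.57, -1.807, 0.002]
contact_force: [1.7, 0.6, 1.1]
opening: 0.0855
```

>>> step_arm(moves=[[[1.4, 3.8, 0, -0.069], [1.4, 3.8, 0, -0.069], [1.4, 3.8, 0, -0.069], [1.4, 3.8, 0, -0.069], [1.4, 3.8, 0, -0.069], [1.4, 3.8, 0, -0.069], [1.4, 3.8, 0, -0.069], [1.4, 3.8, 0, -0.069], [1.4, 3.8, 0, -0.069], [1.4, 3.8, 0, -0.065]]])

```text
t: 2.57
tool_pos: [0.3982, 0.1804, 0.2916]
tool_rot: [-1.844, 2.543, -0.001]
contact_force: [1.5, -1.6, 0.1]
opening: 0.0854
```

>>> step_arm(moves=[[[0.9, 4, -2.5, 0], [0.9, 4, -2.5, 0], [0, 0, -2.5, 0], [0, 0, 0, 0], [0, 0, 0, 0]]])

```text
t: 2.98
tool_pos: [0.4127, 0.2471, 0.2215]
tool_rot: [1.845, -2.538, -0.001]
contact_force: [-0.4, -0.8, 0.3]
opening: 0.0855
```

```bash
cat > w.py <<'E'
from h import *
def rect(cam,m,z,n):
    c=max(cv2.findContours(m.astype(np.uint8),0,2)[0],key=cv2.contourArea)
    b=cv2.boxPoints(cv2.minAreaRect(c)); w=np.array([ray(cam,p,z)[:2] for p in b])
    e=w[1]-w[0],w[2]-w[1]; l=max(e,key=np.linalg.norm)
    print(n,"ctr",w.mean(0).round(4),"len",[round(float(np.linalg.norm(x)),4) for x in e],"ang",round(float(np.degrees(np.arctan2(l[1],l[0]))),1))
def jaw():
    o=readout.get_obs();x=cv2.Rodrigues(np.array(o["tool_rot"]))[0][:,0]
    print("tcp",np.round(o["tool_pos"],4),"jaw",round(float(np.degrees(np.arctan2(x[1],x[0]))),1),"q",np.round(o["q"],2),"t",o["t"],"F",np.round(o["contact_force"],1))
E
python3 - <<'E'
from w import *
jaw();snap("wrist","w1")
for d in nets.masks_of("wrist","tube_c")[:3]: rect("wrist",d["region"],.024,(d["confidence"],d["box"]))
for d in nets.pinpoint("wrist","tube_c")[:3]: print(d["confidence"],d["at"],ray("wrist",d["at"],.024))
E
```

```text
tcp [0.4127 0.2471 0.2215] jaw -107.9 q [ 0.38 -0.29  1.95 -0.    1.49  2.27] t 2.9833 F [-0.4 -0.8  0.3]
(0.95, [260.9, 300.5, 358.2, 375.3]) ctr [0.2794 0.3045] len [0.0399, 0.1199] ang -143.2
(0.79, [269.0, 139.5, 311.4, 261.0]) ctr [0.4297 0.2757] len [0.0362, 0.1187] ang 162.1
(0.67, [392.2, 242.2, 509.8, 286.5]) ctr [0.318  0.1408] len [0.1171, 0.0403] ang -102.3
0.94 [450.4, 261.6] [0.3215441  0.13991288 0.024     ]
0.85 [290.7, 201.2] [0.43240117 0.27563858 0.024     ]
0.69 [310.4, 334.4] [0.2845068  0.30541834 0.024     ]
```

View pics/w1.png

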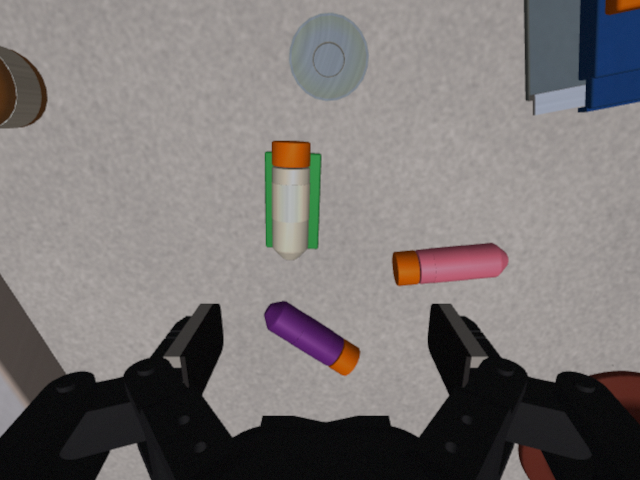

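The wrist view shows tube_c upright at (290,200) in the cradle, already aligned with the jaws. It measures (0.4305, 0.2757) at -18°, so I descend.

>>> step_arm(moves=[[[0.9, 1.4, -3, 0], [0.9, 1.4, -3, 0], [0, 0, -3, 0], [0, 0, -3, 0], [0, 0, -2, 0], [0, 0, 0, 0], [0, 0, 0, 0]]])

```text
t: 3.72
tool_pos: [0.4323, 0.2748, 0.0839]
tool_rot: [-1.845, 2.542, -0.0]
contact_force: [-0.5, -0.4, 0.1]
opening: 0.0851
```

```bash
python3 - <<'E'
from w import *
jaw();viewer.get_image("wrist")
for d in nets.masks_of("wrist","tube_c")[:3]: rect("wrist",d["region"],.024,(d["confidence"],d["box"]))
E
```

```text
tcp [0.4323 0.2748 0.0839] jaw -108.1 q [ 0.42 -0.08  2.   -0.    1.22  2.31] t 3.7167 F [-0.5 -0.4  0.1]
(0.97, [484.6, 323.0, 639.3, 383.2]) ctr [0.3196 0.1433] len [0.0982, 0.0455] ang -103.1
(0.83, [280.7, 400.5, 341.1, 418.6]) ctr [0.3275 0.3191] len [0.0166, 0.0404] ang -119.4
(0.82, [294.1, 168.9, 356.9, 353.0]) ctr [0.4284 0.2777] len [0.1227, 0.0363] ang -22.2
```

>>> step_arm(moves=[[[-0.1, 0.1, -2.5, 0], [-0.1, 0, -2.5, 0], [0, 0, -1.4, 0], [0, 0, -1, 0], [0, 0, 0, 0]]])

```text
t: 4.23
tool_pos: [0.4298, 0.2762, 0.0089]
tool_rot: [1.846, -2.541, -0.0]
contact_force: [-0.0, 0.2, -0.5]
opening: 0.0852
```

>>> step_arm(moves=[[[0, 0, 0, 0], [0, 0, 0, 0], [0, 0, 0, 0], [0, 0, 0, 0], [0, 0, 0, 0], [0, 0, 0, 0], [0, 0, 0, 0], [0, 0, 0, 0]]], grip=1, squeeze=25)

```text
t: 4.9
tool_pos: [0.4307, 0.2768, 0.0104]
tool_rot: [-1.845, 2.54, -0.001]
contact_force: [-0.8, -1.0, 5.9]
opening: 0.0354
```

>>> step_arm(moves=[[[0, 0, 1, 0], [0, 0, 3, 0], [0, 0, 4, 0], [0, 0, 4, 0], [0, -1, 4, 0], [0, -2, 4, 0], [0, -3, 3, 0.1], [0, -4, 2, 0.1], [0, -4, 0, 0], [0, -4, 0, 0]]])

```text
t: 5.73
tool_pos: [0.43, 0.0998, 0.2571]
tool_rot: [-2.091, 2.34, -0.005]
contact_force: [0.8, -0.6, -1.3]
opening: 0.0348
```

>>> step_arm(moves=[[[0, -4, 0, 0], [0, -4, 0, 0], [0.4, -4, 0, 0], [0.5, -4, 0, 0], [0.5, -4, 0, 0], [0.5, -3, 0, 0], [0, 0, 0, 0], [0, 0, 0, 0]]])

```text
t: 6.4
tool_pos: [0.4483, -0.1302, 0.2543]
tool_rot: [2.088, -2.348, -0.001]
contact_force: [-0.5, -1.2, -1.1]
opening: 0.0351
```

```bash
python3 - <<'E'
from w import *
jaw();snap("wrist","w2")
print(readout.get_obs()["opening"])
for d in nets.masks_of("wrist","tube_c")[:4]: rect("wrist",d["region"],.026,(d["confidence"],d["box"]))
for k,z in [("tray",0),("chock_face",.021),("release_top",.048),("tube_a",.026)]:
  for d in nets.pinpoint("wrist",k)[:4]: print(k,d["confidence"],d["at"],ray("wrist",d["at"],z))
E
```

```text
tcp [ 0.4483 -0.1302  0.2543] jaw -96.7 q [-0.44 -0.35  1.94  0.    1.56  1.25] t 6.4 F [-0.5 -1.2 -1.1]
0.03502968822282017
(0.94, [384.9, 90.3, 430.8, 207.9]) ctr [ 0.4937 -0.2173] len [0.1165, 0.0357] ang -9.2
(0.78, [0.0, 355.6, 46.6, 412.3]) ctr [0.2612 0.2843] len [0.0582, 0.0671] ang -145.7
(0.67, [430.5, 86.4, 476.2, 205.8]) ctr [ 0.4881 -0.2631] len [0.1171, 0.0377] ang -6.0
(0.63, [279.0, 182.1, 379.8, 423.1]) ctr [ 0.3132 -0.1109] len [0.3098, 0.1036] ang -12.4
tray 0.6 [329.4, 145.9] [ 0.50413949 -0.1407233   0.        ]
chock_face 0.76 [255.7, 149.5] [ 0.5103109  -0.06483557  0.021     ]
release_top 0.57 [220.2, 149.7] [ 0.51512319 -0.03640355  0.048     ]
tube_a 0.91 [325.8, 328.1] [ 0.29745323 -0.11355696  0.026     ]
tube_a 0.89 [115.5, 332.4] [0.31970482 0.13651053 0.026     ]
tube_a 0.66 [449.8, 150.3] [ 0.48796853 -0.26132493  0.026     ]
tube_a 0.59 [404.8, 154.3] [ 0.48908234 -0.21577781  0.026     ]
```

View pics/w2.png

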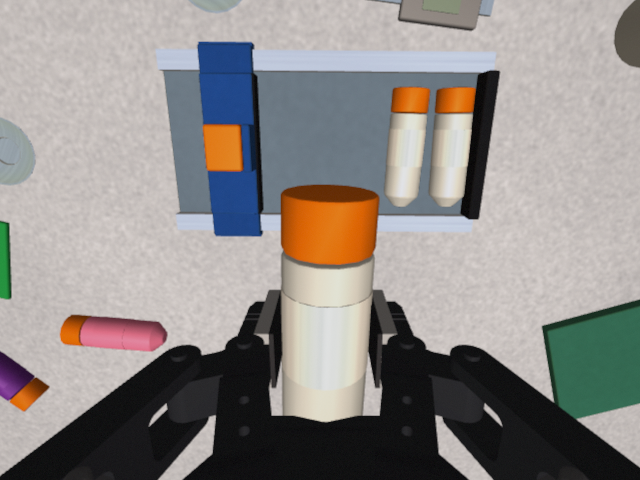

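The tube is held square in the jaws. The tray shows chock at (230,140), tubes at (405,150) and (450,150), and fence at (480,145). Next I get the tray pose from its corners.

```bash
python3 - <<'E'
from w import *
r=lambda p,z: ray("wrist",p,z)[:2].round(4)
for n,p,z in [("rail+x outer L",(157,51),.018),("R",(495,53),.018),("rail-x outer L",(179,231),.018),("R",(471,231),.018),
 ("fence in top +x",(483,73),.034),("fence in top -x",(467,215),.034),("chock face top +x",(253,75),.032),("chock face top -x",(261,212),.032),
 ("chock back +x",(199,44),.032),("chock back -x",(215,235),.032),("but",(205,125),.048),("but",(241,125),.048),("but",(243,170),.048),("but",(209,170),.048)]:
    print(n,r(p,z))
E
python3 - <<'E'
import cv2
im=cv2.imread("pics/w2.png")
cv2.imwrite("pics/w2c.png",cv2.resize(im[30:250,140:510],None,fx=2.15,fy=2.15,interpolation=cv2.INTER_CUBIC))
E
```

```text
rail+x outer L [0.6113 0.014 ]
R [ 0.5736 -0.3076]
rail-x outer L [0.433  0.0352]
R [ 0.3968 -0.2869]
fence in top +x [ 0.5559 -0.2898]
fence in top -x [ 0.4204 -0.2762]
chock face top +x [ 0.5783 -0.076 ]
chock face top -x [ 0.4472 -0.0617]
chock back +x [ 0.6095 -0.0313]
chock back -x [ 0.4277 -0.0085]
but [ 0.5388 -0.0268]
but [ 0.5351 -0.0603]
but [ 0.4939 -0.0546]
but [ 0.4976 -0.0218]
```

View pics/w2c.png

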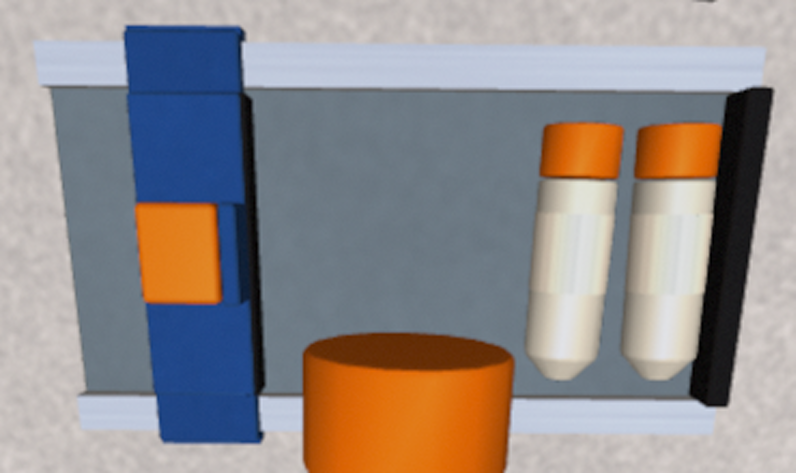

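>>> step_arm(moves=[[[1.9, -0.2, -2, 0], [1.9, -0.2, -3, 0], [1.7, -0.2, -3, 0], [0, 0, -3, 0], [0, 0, -3, 0], [0, 0, -3, 0], [0, 0, -2, 0], [0, 0, -2, 0], [0, 0, 0, 0], [0, 0, 0, 0]]])

```text
t: 7.53
tool_pos: [0.5029, -0.1339, 0.0435]
tool_rot: [2.092, -2.342, -0.004]
contact_force: [-0.0, -0.2, -0.6]
opening: 0.0351
```

>>> step_arm(moves=[[[0, 0, -1.5, 0], [0, 0, -0.7, 0], [0, 0, -0.4, 0], [0, 0, 0, 0], [0, 0, 0, 0]]])

```text
t: 7.95
tool_pos: [0.5042, -0.1351, 0.0191]
tool_rot: [-2.091, 2.344, -0.001]
contact_force: [0.3, -0.2, -0.5]
opening: 0.0349
```

>>> step_arm(moves=[[[0, 0, -0.2, 0], [0, 0, -0.1, 0], [0, 0, 0, 0], [0, 0, 0, 0]]])

```text
t: 8.28
tool_pos: [0.5038, -0.1351, 0.0155]
tool_rot: [-2.091, 2.344, -0.0]
contact_force: [1.3, 0.8, -0.6]
opening: 0.0354
```

>>> step_arm(moves=[[[0, 0, -0.1, 0], [0, 0, -0.1, 0], [0, 0, 0, 0], [0, 0, 0, 0]]])

```text
t: 8.62
tool_pos: [0.5036, -0.135, 0.0132]
tool_rot: [2.091, -2.344, -0.0]
contact_force: [-0.7, 0.8, -0.6]
opening: 0.0353
```

>>> step_arm(moves=[[[0, 0, -0.1, 0], [0, 0, 0, 0], [0, 0, 0, 0]]])

```text
t: 8.87
tool_pos: [0.5039, -0.1351, 0.0125]
tool_rot: [-2.091, 2.344, -0.0]
contact_force: [-0.2, 0.8, 1.2]
opening: 0.0352
```

>>> step_arm(moves=[[[0, 0, -0.1, 0], [0, 0, 0, 0], [0, 0, 0, 0]]])

```text
t: 9.12
tool_pos: [0.5039, -0.1351, 0.0124]
tool_rot: [2.091, -2.344, -0.001]
contact_force: [-3.6, 0.1, 8.1]
opening: 0.0353
```

Contact at the expected height. I open part way, then rise.

>>> step_arm(moves=[[[0, 0, 0, 0], [0, 0, 0, 0], [0, 0, 0, 0], [0, 0, 0, 0]]], grip=0.35)

```text
t: 9.45
tool_pos: [0.5036, -0.135, 0.0111]
tool_rot: [2.091, -2.344, -0.0]
contact_force: [0.2, 0.3, 0.1]
opening: 0.0555
```

>>> step_arm(moves=[[[0, 0, 0.5, 0], [0, 0, 1, 0], [0, 0, 2, 0], [0, 0, 3, 0], [-1, 0, 4, 0], [-2, 0, 4, 0], [-2, 0, 4, 0], [-2, 0, 2, 0], [0, 0, 0, 0], [0, 0, 0, 0]]])

```text
t: 10.28
tool_pos: [0.4371, -0.1355, 0.2137]
tool_rot: [-2.089, 2.343, -0.009]
contact_force: [-0.7, 1.1, 0.7]
opening: 0.0554
```

```bash
python3 - <<'E'
from w import *
jaw();im=snap("wrist","w3")
for d in nets.masks_of("wrist","tube_c")[:5]: rect("wrist",d["region"],.026,(d["confidence"],d["box"]))
for k,z in [("chock_face",.021),("release_top",.048)]:
  for d in nets.pinpoint("wrist",k)[:4]: print(k,d["confidence"],d["at"],ray("wrist",d["at"],z))
E
```

```text
tcp [ 0.4371 -0.1355  0.2137] jaw -96.6 q [-0.46 -0.36  2.01  0.    1.49  1.22] t 10.2833 F [-0.7  1.1  0.7]
(0.86, [435.6, 70.9, 487.8, 207.2]) ctr [ 0.4868 -0.26  ] len [0.1171, 0.039] ang -8.6
(0.74, [22.5, 325.3, 145.6, 371.3]) ctr [0.3187 0.1367] len [0.0472, 0.1259] ang -101.2
(0.66, [295.2, 71.2, 338.8, 208.4]) ctr [ 0.5004 -0.1357] len [0.1164, 0.0352] ang -9.6
(0.62, [385.1, 72.8, 439.4, 208.4]) ctr [ 0.4914 -0.2164] len [0.117, 0.0362] ang -9.6
(0.57, [0.0, 394.1, 15.1, 419.6]) ctr [0.2521 0.2482] len [0.0146, 0.0334] ang 158.6
chock_face 0.82 [239.7, 139.7] [ 0.50938648 -0.06744852  0.021     ]
release_top 0.57 [197.8, 139.5] [ 0.51364867 -0.03957061  0.048     ]
```

View pics/w3.png

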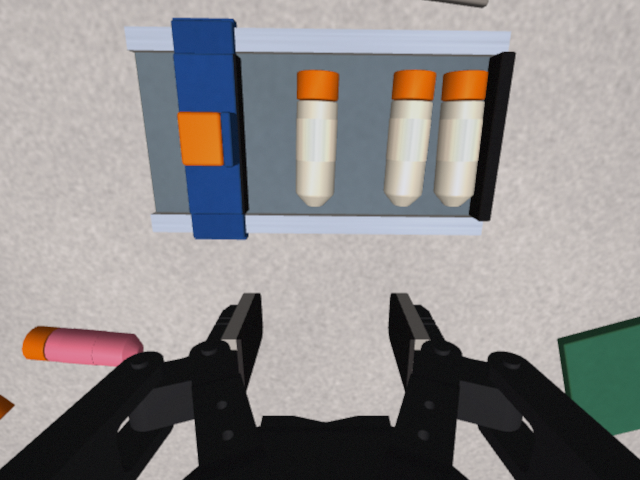

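tube_c lies parallel at (316,138) between the chock face (240,140) and tube_b (410,138). Next I close the fingers and go over the button.

>>> step_arm(moves=[[[1, 1.5, 0, 0], [2, 2.5, -2, 0], [2, 2.5, -3, 0], [2, 2.5, -3, 0], [0.7, 0.7, -3, 0], [0, 0, -2, 0], [0, 0, -1, 0], [0, 0, 0, 0], [0, 0, 0, 0], [0, 0, 0, 0]]], grip=1)

```text
t: 11.32
tool_pos: [0.5124, -0.0411, 0.0752]
tool_rot: [-2.09, 2.344, -0.003]
contact_force: [0.2, -0.1, 0.2]
opening: -0.0001
```

```bash
python3 - <<'E'
from w import *
jaw();print(readout.get_obs()["opening"]);im=snap("wrist","w4")
for k,z in [("chock_face",.021),("release_top",.048)]:
  for d in nets.pinpoint("wrist",k)[:2]: print(k,d["confidence"],d["at"],ray("wrist",d["at"],z))
for d in nets.masks_of("wrist","release_top")[:2]: rect("wrist",d["region"],.048,(d["confidence"],d["box"]))
E
```

```text
tcp [ 0.5124 -0.0411  0.0752] jaw -96.6 q [-0.22 -0.06  2.   -0.    1.2   1.46] t 11.3167 F [ 0.2 -0.1  0.2]
-0.000125449049914962
chock_face 0.64 [366.5, 259.2] [ 0.51245907 -0.06745766  0.021     ]
release_top 0.92 [319.5, 278.0] [ 0.51536703 -0.0400587   0.048     ]
(0.95, [286.1, 230.1, 357.4, 309.6]) ctr [ 0.5193 -0.0415] len [0.0353, 0.0457] ang 175.0
```

View pics/w4.png

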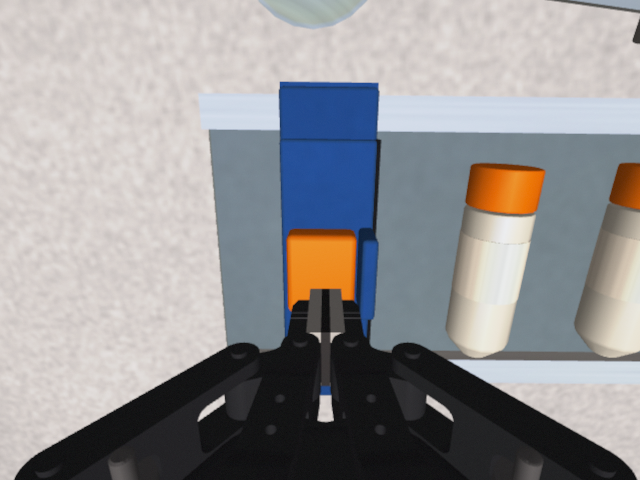

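The closed fingertips (325,290) are just behind the button centre in x, with the ledge at (369,278) to their right. I make a small correction and then press.

>>> step_arm(moves=[[[0.2, 0, -1, 0], [0.1, 0.1, -1, 0], [0, 0, -0.5, 0], [0, 0, -0.4, 0], [0, 0, -0.4, 0], [0, 0, 0, 0], [0, 0, 0, 0], [0, 0, 0, 0]]])

```text
t: 12.18
tool_pos: [0.514, -0.0393, 0.0413]
tool_rot: [2.091, -2.343, -0.003]
contact_force: [-4.7, 1.3, 8.2]
opening: -0.0
```

>>> step_arm(moves=[[[0, -0.2, -0.1, 0], [0, -0.3, 0, 0], [-0.05, -0.4, 0, 0], [-0.05, -0.4, 0, 0], [-0.05, -0.4, 0, 0], [-0.05, -0.4, 0, 0], [-0.05, -0.4, 0, 0], [-0.05, -0.4, 0, 0], [0, 0, 0, 0], [0, 0, 0, 0]]])

```text
t: 13.02
tool_pos: [0.5103, -0.0688, 0.0404]
tool_rot: [2.089, -2.342, -0.004]
contact_force: [-6.5, -0.4, 10.4]
opening: -0.0002
```

```bash
cat > c.py <<'E'
from w import *
jaw();viewer.get_image("wrist")
E=np.array([.113,.9936]);O=np.array([.5037,-.1363])
for k,z in [("chock_face",.021),("release_top",.044)]:
  for d in nets.pinpoint("wrist",k)[:1]: p=ray("wrist",d["at"],z)[:2];print(k,d["confidence"],p,"ty",(p-O)@E)
for d in nets.masks_of("wrist","tube_c")[:4]: rect("wrist",d["region"],.026,(d["confidence"],d["box"]))
E
python3 c.py
```

```text
tcp [ 0.5103 -0.0688  0.0404] jaw -96.5 q [-0.28 -0.    2.01 -0.    1.14  1.41] t 13.0167 F [-6.5 -0.4 10.4]
chock_face 0.58 [ 0.50709698 -0.09761805] ty 0.038818241590448437
(0.97, [417.7, 174.0, 526.1, 381.3]) ctr [ 0.5088 -0.1374] len [0.1039, 0.0397] ang -12.3
(0.79, [567.5, 175.7, 640.0, 403.1]) ctr [ 0.4918 -0.2048] len [0.0324, 0.1274] ang -171.3
(0.7, [283.0, 252.9, 367.1, 328.1]) ctr [ 0.5121 -0.0707] len [0.0379, 0.0396] ang 175.5
(0.28, [209.6, 0.1, 278.7, 13.0]) ctr [ 0.635  -0.0527] len [0.0254, 0.0033] ang -96.4
```

The chock slides with the fingers: its face has gone from tray y 68 to 39 mm. I continue.

>>> step_arm(moves=[[[-0.05, -0.4, 0, 0], [-0.05, -0.4, 0, 0], [-0.05, -0.4, 0, 0], [-0.05, -0.4, 0, 0], [-0.05, -0.4, 0, 0], [-0.05, -0.4, 0, 0], [-0.05, -0.4, 0, 0], [-0.05, -0.4, 0, 0], [-0.05, -0.4, 0, 0], [0, 0, 0, 0]]])

```text
t: 14.05
tool_pos: [0.5058, -0.1049, 0.0404]
tool_rot: [2.089, -2.342, -0.004]
contact_force: [-7.2, -0.5, 9.8]
opening: -0.0002
```

>>> step_arm(moves=[[[-0.05, -0.4, 0, 0], [-0.05, -0.4, 0, 0], [-0.05, -0.4, 0, 0], [-0.05, -0.4, 0, 0], [-0.05, -0.4, 0, 0], [-0.05, -0.4, 0, 0], [-0.05, -0.4, 0, 0], [0, 0, 0, 0], [0, 0, 0, 0]]])

```text
t: 14.8
tool_pos: [0.5023, -0.1329, 0.0404]
tool_rot: [2.089, -2.342, -0.004]
contact_force: [-6.8, -0.7, 10.6]
opening: 0.0001
```

```bash
python3 c.py
```

```text
tcp [ 0.5023 -0.1329  0.0404] jaw -96.5 q [-0.4   0.01  2.   -0.    1.14  1.28] t 14.8 F [-6.8 -0.7 10.6]
chock_face 0.94 [ 0.50127943 -0.16217741] ty -0.02598532241540811
(0.93, [538.5, 173.5, 640.0, 399.9]) ctr [ 0.4851 -0.2648] len [0.122, 0.0431] ang -4.5
(0.8, [454.5, 173.9, 572.2, 394.4]) ctr [ 0.494  -0.2201] len [0.1137, 0.0409] ang -11.0
(0.63, [390.3, 171.8, 478.9, 360.1]) ctr [ 0.5086 -0.1834] len [0.0923, 0.0363] ang -11.2
```

>>> step_arm(moves=[[[-0.03, -0.3, 0, 0], [-0.03, -0.3, 0, 0], [-0.03, -0.3, 0, 0], [-0.02, -0.2, 0, 0], [0, 0, 0, 0], [0, 0, 0, 0]]])

```text
t: 15.5
tool_pos: [0.501, -0.1434, 0.0403]
tool_rot: [2.09, -2.342, -0.006]
contact_force: [-8.1, 1.9, 10.5]
opening: 0.0002
```

>>> step_arm(moves=[[[-0.02, -0.2, 0, 0], [0, 0, 0, 0], [-0.02, -0.2, 0, 0], [0, 0, 0, 0], [0, 0, 0, 0]]])

```text
t: 15.92
tool_pos: [0.5005, -0.1473, 0.0402]
tool_rot: [2.09, -2.342, -0.006]
contact_force: [-8.2, 2.2, 11.0]
opening: -0.0003
```

>>> step_arm(moves=[[[-0.02, -0.15, 0, 0], [0, 0, 0, 0], [0, 0, 0, 0]]])

```text
t: 16.17
tool_pos: [0.5003, -0.1488, 0.0402]
tool_rot: [2.09, -2.342, -0.006]
contact_force: [-7.4, 1.1, 10.8]
opening: 0.0002
```

>>> step_arm(moves=[[[-0.02, -0.15, 0, 0], [0, 0, 0, 0], [0, 0, 0, 0]]])

```text
t: 16.42
tool_pos: [0.5001, -0.1502, 0.0402]
tool_rot: [2.09, -2.342, -0.006]
contact_force: [-7.1, 2.7, 10.3]
opening: 0.0
```

```bash
python3 c.py; python3 -c "
from h import *
snap('wrist','w5')"
```

```text
tcp [ 0.5001 -0.1502  0.0402] jaw -96.5 q [-0.43  0.01  1.99 -0.    1.14  1.25] t 16.4167 F [-7.1  2.7 10.3]
chock_face 0.94 [ 0.49757298 -0.17978248] ty -0.043896549913342776
(0.73, [388.6, 176.0, 475.2, 360.7]) ctr [ 0.5066 -0.1994] len [0.0925, 0.0354] ang -10.4
(0.66, [523.3, 171.0, 640.0, 401.9]) ctr [ 0.483  -0.2752] len [0.1228, 0.0427] ang -3.7
(0.66, [451.7, 173.2, 565.7, 393.9]) ctr [ 0.4933 -0.2332] len [0.1126, 0.0404] ang -11.0
```

View pics/w5.png

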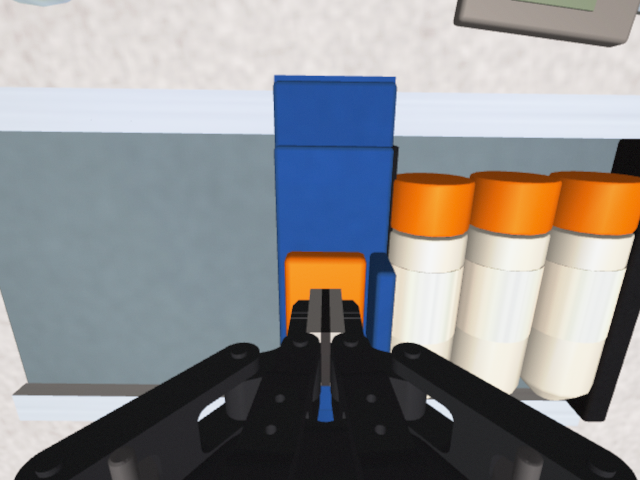

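The row is almost closed: tubes at (430), (510) and (590), fence at about 620. The y force is still only sliding friction, so I continue in small steps until it rises.

>>> step_arm(moves=[[[-0.02, -0.15, 0, 0], [0, 0, 0, 0], [0, 0, 0, 0]]])

```text
t: 16.92
tool_pos: [0.5, -0.1513, 0.0402]
tool_rot: [2.09, -2.343, -0.007]
contact_force: [-7.3, 3.2, 10.9]
opening: 0.0004
```

>>> step_arm(moves=[[[-0.02, -0.15, 0, 0], [0, 0, 0, 0], [0, 0, 0, 0]]])

```text
t: 17.17
tool_pos: [0.5002, -0.152, 0.0402]
tool_rot: [2.091, -2.344, -0.008]
contact_force: [-5.8, 6.5, 10.8]
opening: -0.0001
```

>>> step_arm(moves=[[[-0.02, -0.15, 0, 0], [0, 0, 0, 0], [0, 0, 0, 0]]])

```text
t: 17.42
tool_pos: [0.5007, -0.1532, 0.0404]
tool_rot: [-2.09, 2.343, 0.007]
contact_force: [-4.3, 7.7, 10.3]
opening: -0.0004
```

>>> step_arm(moves=[[[-0.02, -0.15, 0, 0], [0, 0, 0, 0], [0, 0, 0, 0]]])

```text
t: 17.67
tool_pos: [0.501, -0.1547, 0.0406]
tool_rot: [-2.089, 2.343, 0.006]
contact_force: [-3.5, 7.5, 9.8]
opening: 0.0002
```

```bash
python3 c.py
```

```text
tcp [ 0.501  -0.1547  0.0406] jaw -96.5 q [-0.44  0.02  1.99  0.    1.14  1.24] t 17.6667 F [-3.5  7.5  9.8]
chock_face 0.69 [ 0.49719129 -0.17977415] ty -0.04393140088455482
release_top 0.78 [ 0.50230276 -0.15162809] ty -0.015387876190509688
(0.79, [513.4, 172.0, 640.0, 399.9]) ctr [ 0.4826 -0.2767] len [0.1229, 0.0439] ang -4.6
(0.77, [380.8, 175.1, 465.7, 357.9]) ctr [ 0.5073 -0.2013] len [0.0904, 0.0355] ang -9.2
(0.62, [447.5, 174.7, 552.9, 393.7]) ctr [ 0.4932 -0.2363] len [0.112, 0.04] ang -8.8
```

The chock face has stopped moving and the fingertips now slip on the button at about 7.5 N. I push on to the ledge to confirm the row is tight.

>>> step_arm(moves=[[[-0.06, -0.15, 0, 0], [-0.02, -0.15, 0, 0], [0, 0, 0, 0], [0, 0, 0, 0]]])

```text
t: 18.2
tool_pos: [0.501, -0.1577, 0.0409]
tool_rot: [-2.088, 2.342, 0.003]
contact_force: [-0.9, 8.3, 9.5]
opening: 0.0002
```

>>> step_arm(moves=[[[-0.02, -0.15, 0, 0], [0, -0.1, 0, 0], [0, 0, 0, 0], [0, 0, 0, 0]]])

```text
t: 18.53
tool_pos: [0.501, -0.158, 0.0409]
tool_rot: [-2.085, 2.34, 0.009]
contact_force: [0.1, 15.7, 12.3]
opening: 0.0003
```

>>> step_arm(moves=[[[0, 0, 0.3, 0], [0, 0, 0.3, 0], [0, 0, 0.4, 0], [0, 0, 0.7, 0], [0, 0.1, 1, 0], [0, 0, 2, 0], [-1, 0, 3, 0], [-2, 0, 4, 0], [-2, 0, 3, 0], [0, 0, 0, 0]]])

```text
t: 19.37
tool_pos: [0.4525, -0.163, 0.1925]
tool_rot: [-2.088, 2.343, -0.019]
contact_force: [0.7, -0.6, 0.9]
opening: 0.0001
```

>>> step_arm(moves=[[[-1, 0, 2, 0], [0, 0, 2, 0], [0, 0, 0, 0], [0, 0, 0, 0]]])

```text
t: 19.7
tool_pos: [0.4416, -0.1616, 0.2255]
tool_rot: [-2.09, 2.344, -0.005]
contact_force: [-1.1, -0.5, -0.0]
opening: -0.0001
```

```bash
python3 c.py; python3 -c "
from h import *
im=snap('wrist','w6')
E=np.array([.113,.9936]);O=np.array([.5037,-.1363])
print(nets.pinpoint('wrist','release_top')[:1])
for d in nets.pinpoint('wrist','release_top')[:1]: print((ray('wrist',d['at'],.048)[:2]-O)@E)
"
```

```text
tcp [ 0.4416 -0.1616  0.2255] jaw -96.6 q [-0.51 -0.33  1.97 -0.    1.5   1.18] t 19.7 F [-1.1 -0.5 -0. ]
chock_face 0.61 [ 0.49479757 -0.17822716] ty -0.04266480244474495
release_top 0.55 [ 0.4971797 -0.1531585] ty -0.017487400042317153
(0.81, [410.1, 81.1, 462.9, 213.3]) ctr [ 0.4849 -0.2685] len [0.1171, 0.0362] ang -8.5
(0.78, [338.5, 82.5, 379.0, 213.2]) ctr [ 0.4917 -0.1981] len [0.1168, 0.0344] ang -7.1
(0.77, [376.9, 82.4, 423.0, 212.2]) ctr [ 0.4894 -0.2334] len [0.1164, 0.0361] ang -7.7
(0.6, [8.7, 323.7, 128.0, 366.5]) ctr [0.3184 0.1367] len [0.0465, 0.1264] ang -100.9
[{'at': [303.7, 148.3], 'confidence': 0.87}]
-0.014441269296196994
```

View pics/w6.png

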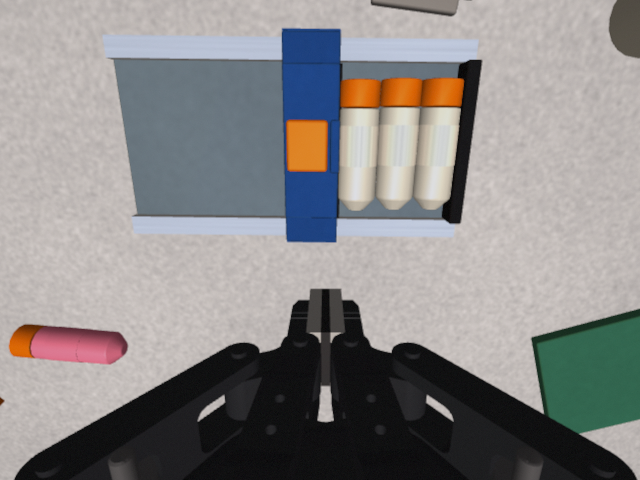

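The row is closed up (tubes at 359, 400 and 441, fence at 465), and the chock face is at tray y -42.7 mm against an expected -42. The arm is clear, so I hand in the job.

```bash
python3 -c "
from station import ctrl
print(ctrl.finish_job())"
```

```text
the job is handed in; nothing more can be done
None
```

The job is done and was handed in with about 20 s on the robot's clock, against the 51 s limit.

**What I did:**
- I took tube_c from the green cradle and laid it on the tray parallel to the other two, lowering it until it touched before opening the fingers.
- I pressed the orange button about 7 mm down and slid the chock about 110 mm, until it stopped moving.
- At the end I pushed on the ledge with about 16 N and nothing gave. I then lifted straight off so the button could spring back and lock the chock.

**Last checks:**
- **Row:** the chock face measured tray y -42.7 mm, against -42 mm expected for three closed-up tubes. The tubes sat 35–36 mm apart, parallel, with no visible gap to the fence.
- **Robot:** the gripper was clear of everything when I handed in, with about 0 N of contact force.
- **Bystanders:** I moved near none of them, but I did not measure them again at the end.

**Disagreements and limits:**
- At the start the chock stood about 17 mm in from the parked position (face at about +68 mm, not +85 mm).
- Near the end the fingertips slipped on the button before they reached the ledge, but the chock itself did not move.
- I judged that the button came up and the chock locked only from the picture and the straight lift; I did not test the lock by pushing.
- One of the two final network readings of the button position was about 3 mm off.

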